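# Close a septa tin in the treadle lid press

## Robot

A 6-joint arm with a two-finger parallel gripper is mounted at the origin on a cart in front of the work surface, level with it; the furniture and walls round the work are solid. World frame = base frame: x ahead of the robot, y to its left, z up, the work surface at z = 0. Lengths are in m, angles in degrees, forces in N, time in s.
With the tool pointing down it reaches from about 0.25 to 0.725 m from the base axis. Payload 9.7 kg.
Tool frame: the origin (TCP) lies between the finger pads; the fingertips stand 11 mm ahead of it and the grasp point (between the pads) lies 8 mm behind it; y points along the fingers, x is the direction in which the jaws open and shut, and the axes are right-handed (so a half turn about y gives the same grasp; the last joint's range is limited). The gripper opens to 85 mm and grips with 20 to 120 N. Pads are 22 mm wide; open, the fingers measure 114 mm over their backs; the gripper's body (76 mm by 85 mm) begins 54 mm behind the grasp point. The pads swing forward as they close: fully open they stand 13 mm farther back than shut.
Start: joints at [67.093, 4.979, 10.078, 95.1, 0, 90], TCP at [0.214, 0.507, 0.242] pointing down, gripper open.
Joint ranges: [-179.16, 179.16], [-48.56, 103.87], [-65.8, 70.77], [-126.05, 130.52], [-82.76, 87.17], [-180, 180]. Speed limits (degrees/s): [127.2, 127.2, 147.25, 180, 180, 180].

## Interface

Orientations are given as [roll, pitch, yaw] about the fixed x, y, z axes, in that order (R = Rz(yaw) Ry(pitch) Rx(roll)).
In Python, from workcell import bot, vision gives the robot as it stands. The module is installed in compiled form; this text tells all that it offers.
- The arm moves only by the shell command python3 -m crank 'ROWS' [OPENING] [FORCE]. ROWS is text: rows parted by semicolons, each of 6 numbers parted by spaces: the shift along the tool's x, y, z in m, then the turn, a rotation vector about the tool's x, y, z in rad. A call has 1 to 8 rows; each row is the pose to reach, as a shift and turn from the pose commanded when the call began, along the tool's axes at that moment; what a row does not reach only later rows make up. A row lasts 1/10 s, in which the tool goes at most 50 mm and 8.59 degrees, less where a joint would pass 70% of its speed; a pose out of reach is approached as far as the arm can. A call with a gripper value outside its range is refused whole. OPENING is the gripper's target within -1 to 1 (shut at 1, half-way at 0, fully open at -1), set as the call begins (- or left out, the last holds). The fingers move at their own pace and stop on an object; FORCE is the grip in N (left out, the last holds). Time passes only in rows, so rows that repeat a pose let the fingers close. It gives the time, the measured TCP pose, the force and the opening at its end, in the units of the state.
- bot.get_obs(): the state, without advancing time (a new reading comes with each control period).
- vision.camera(name): name is "scene" or "top" or "wrist"; returns the picture (480x640x3 uint8, red, green, blue); there is no depth.
- vision.get_calibration(name): a dict with "fx", "fy", "cx", "cy" (pixels), "rvec" (rotation vector, rad) and "tvec" (3), from world to camera coordinates, as OpenCV has them. Camera axes: x right, y down, z forward; pixel columns grow to the right and rows downward; lengths in m; the calibration is good to about 2 mm. A picture is of the moment at which its call begins: read the wrist's pose just before it. get_calibration takes no time and is no camera call; for the wrist camera it gives the pose at the moment of the call.
- bot.job_done(): hands the job in, once; it reports no verdict.
The state is a dict: "time": time; "q": joint angles; "qd": joint speeds; "joint_efforts": joint torques, N m; "ee_pos": TCP position; "tcp_rot": TCP orientation; "wrist_force": force on the tool from outside, world axes, zero at the start; "torque": the same for the moment, N m; "opening": finger opening in m.
Only numpy, scipy, OpenCV 4.12 (cv2) and the standard library are available. Lean on these libraries where they do the work, as an engineer would, in place of code of your own. Each camera call takes 0.05 s, during which the arm holds its last target. There are 200 camera calls.

## Task

Close the tin that stands on the slide of the lid press: push the slide by its upright tab all the way in under the plunger, then press the treadle right down to its stop, keep it there for a moment and let it come back up. The slide must stay fully in and the lid must end fully shut; do not touch the tin or its lid with the gripper, and leave the other things on the desk where they are.

Things in the scene. Friction and masses are not known exactly. Their poses are not given: they have to be found in the camera images.
- press: Grey bench lid press fixed on a black mat beyond the far wall (52 mm high) of the low metal tray. Base plate 225 x 170 x 10 mm, underside 2 mm above the desk. Origin: on the underside, 100 mm behind the plate's front edge, midway across. +x = the way the slide is pushed in, towards the upright housing; +y = across, towards the tray and robot; z up. Slide at y = -35 mm, treadle at y = +50 mm.
- slide (a joint): Slide travel in m: 0 = fully in against its stop (tin centred under the plunger); positive = pulled out by that much towards the press's -x (at most 0.08). Starts 0.035 to 0.07. Aluminium plate 74 mm wide between two guides; about 2 N of friction holds it wherever it is left.
- slide_tab (a point): Centre of the front face (the one to push, along the press's +x) of the slide's upright aluminium tab. The tab is 44 mm wide across, 9 mm thick; its top is 12 mm above this point, and the base plate (its front edge may lie under the tab) is 31 mm below this point. The tin's centre is 110 mm beyond this point along +x.
- treadle (a joint): Treadle angle in rad: 0 = up (at rest), 0.22 = pressed down on its stop. Spring-returned: about 5 N at the pad to start it, about 10 N at the stop. It drives the plunger down 0.137 mm per 0.001 rad; at the stop the plunger has just pressed the lid shut.
- treadle_pad (a point): Centre of the top of the treadle's black ribbed pad, 58 mm along the press's x, 42 mm across. The treadle is a dark steel lever hinged in the housing about the press's y, 137 mm to the +x side of this point. At rest the pad slopes up to the front by 0.22 rad, this point 68 mm above the desk; on its stop it lies level, this point about 30 mm lower.
- head_front (a point): Middle of the lower front edge of the press's overhanging head, 112 mm above the desk. The head is 60 mm across; from here it runs 73 mm along the press's +x to the housing (166 mm across, 40 mm deep, top 142 mm above the desk). The round steel plunger, 58 mm wide, hangs below the head. A monitor stands behind the press.
- tin: Round flat metal tin with a loose lid, 67 mm across, 26 mm high when shut, held in the slide between four short pins (it does not come off). Origin: centre of its underside, z up. Not to be touched.
- tin_lid (a joint): Height of that tin's lid above its shut position in m: 0 = fully shut; starts 0.006 to 0.010 raised. It moves straight down and stays by friction (about 1.2 N).
- tall_vial: Bystander: screw-cap vial with a blue cap, 28 mm across, 58 mm high, standing left of the press. Origin: centre of its underside.
- small_vial: Bystander: screw-cap vial with a black cap, 23 mm across, 46 mm high, standing left of the press. Origin: centre of its underside.
- tape_roll: Bystander: roll of tan masking tape lying flat, 96 mm across, 25 mm high, to the right of the press near the monitor foot. Origin: centre of its underside.

How it is judged (in metres and radians):
On the way, in this order (a step that is already met when the one before it is completed fails the run):
1. the slide is fully in and the tin's lid is still raised (value of joint slide below 0.003 m and value of joint tin_lid above 0.004 m), for 0.1 s.
2. the treadle is down on its stop for 0.3 s with the slide fully in (value of joint treadle above 0.207 rad and value of joint slide below 0.003 m), for 0.3 s.
At the end, for the whole second after the job is handed in: The slide is fully in (within 3 mm), the lid of the tin on it is fully shut (within 1.5 mm), and the treadle has come back up (within 0.02 rad) (value of joint slide below 0.003 m and value of joint tin_lid below 0.0015 m and value of joint treadle below 0.02 rad and velocity of joint treadle below 0.05 rad/s); the robot touches nothing.
It fails at once if the gripper touches the tin or its lid (contact force between the fingers and tin above 1 N).
It fails at once if the gripper or arm knocks away a vial or the tape roll (moved more than 30 mm) (distance of any of tall_vial, small_vial, tape_roll from where it was at the start of the episode above 0.03 m).
It also fails if it takes over 40 s, if anything falls off the work surface, if the arm or the gripper's body presses on something with over 40 N, if the wrist force passes 120 N, or if a joint passes its speed limit or range.

## Working session

There is one attempt and no reset: what is moved stays moved. The work goes in short steps, Python scripts to look and compute and a shell command to move; the robot and the scene stay as the last step left them, time stands still between calls to the robot, and variables do not carry over. Pictures are saved under pics/ and viewed, about 8 in all and at most 12, crops included, and the job is handed in when it is done.

```bash
mkdir -p pics
cat > h.py <<'E'
import numpy as np, cv2
from workcell import bot, vision
from scipy.spatial.transform import Rotation as R
def snap(n,f):
    im=vision.camera(n); cv2.imwrite('pics/'+f,cv2.cvtColor(im,cv2.COLOR_RGB2BGR)); return im
def cal(n):
    c=vision.get_calibration(n); Rm=cv2.Rodrigues(np.array(c['rvec'],float))[0]; t=np.array(c['tvec'],float).ravel()
    return c,Rm,t
def ray(n,u,v):
    c,Rm,t=cal(n); d=Rm.T@np.array([(u-c['cx'])/c['fx'],(v-c['cy'])/c['fy'],1.]); return -Rm.T@t,d
def onz(n,u,v,z):
    o,d=ray(n,u,v); return o+d*(z-o[2])/d[2]
def proj(n,p):
    c,Rm,t=cal(n); q=Rm@np.array(p)+t; return np.array([c['fx']*q[0]/q[2]+c['cx'],c['fy']*q[1]/q[2]+c['cy']])
E
python3 - <<'E'
from h import *
print(bot.get_obs())
for n in ('scene','top','wrist'):
    snap(n,n+'0.png'); c,Rm,t=cal(n); print(n,c['fx'],-Rm.T@t,Rm[2])
E
```

```text
{'time': 0.0, 'q': array([ 6.70926969e+01,  5.00889908e+00,  1.00332401e+01,  9.51005859e+01,
       -1.98180056e-04,  9.00003030e+01]), 'qd': array([-0.02194004, -0.01055792, -0.03646285,  0.0132559 ,  0.04303103,
       -0.01994029]), 'joint_efforts': array([-2.55414079e-04, -5.20385778e+01,  4.64806008e+01,  1.61489344e-02,
        4.35288030e-05,  1.27994997e-05]), 'ee_pos': array([0.2139931 , 0.5064101 , 0.24159332]), 'tcp_rot': array([-9.00001986e+01,  7.62449021e-02,  6.70923939e+01]), 'wrist_force': array([-1.08496554,  0.38232833, -0.29063702]), 'torque': array([-0.004107  ,  0.02850558,  0.01501456]), 'opening': 0.08544185522765145}
scene 532.027090425785 [0.0411586  0.062468   0.88915894] [ 0.53750454 -0.30899889 -0.78460726]
top 544.3258934660078 [ 0.37221018 -0.22790811  1.13173961] [ 0.19769773 -0.01426858 -0.98015918]
wrist 370.0747122672114 [0.1537272  0.53271148 0.37305598] [ 0.24269836 -0.10378161 -0.96453454]
```

View pics/scene0.png

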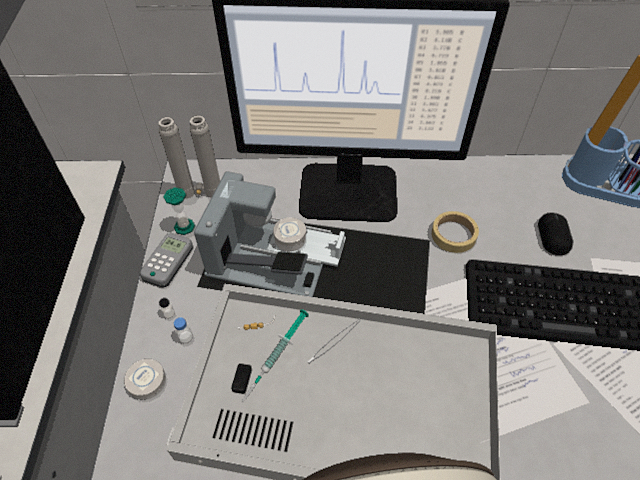

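View pics/top0.png

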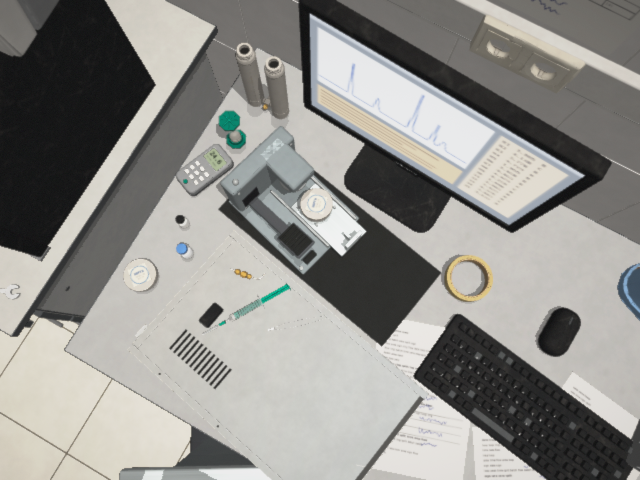

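Run:
```python
from h import *
a=cv2.imread('pics/scene0.png')[165:305,190:370]; b=cv2.imread('pics/top0.png')[120:280,210:370]
a=cv2.resize(a,None,fx=4.4,fy=4.4,interpolation=2)[:600]; 
cv2.imwrite('pics/a.png',a); cv2.imwrite('pics/b.png',cv2.resize(b,(600,600),interpolation=2))
print(a.shape)
```

```text
(600, 792, 3)
```

View pics/b.png

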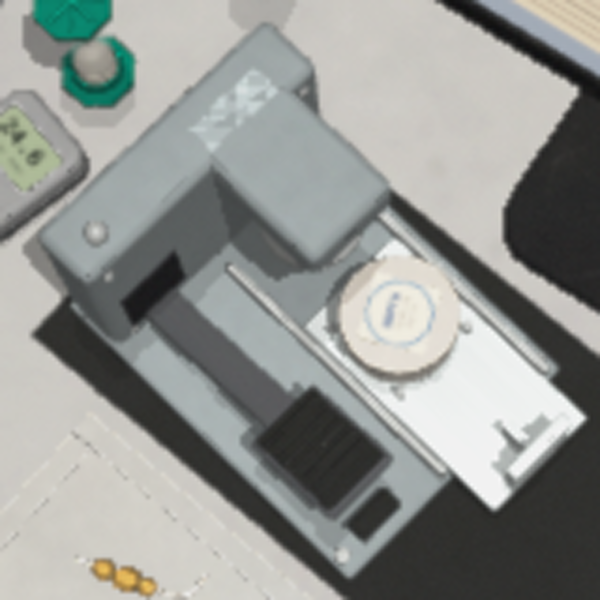

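View pics/a.png

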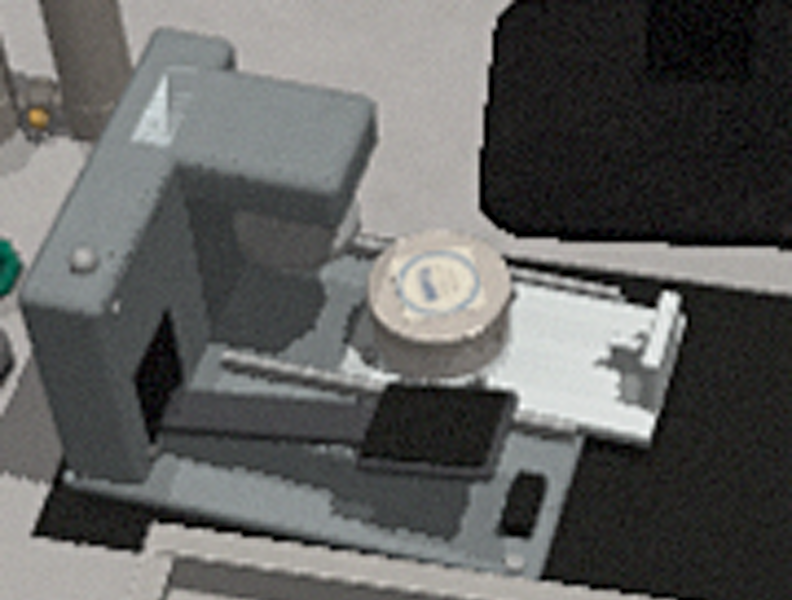

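Run:
```python
from h import *
T=lambda u,v,z: onz('top',210+u/3.75,120+v/3.75,z)
S=lambda u,v,z: onz('scene',190+u/4.4,165+v/4.4,z)
def tri(a,b):
    (o1,d1),(o2,d2)=ray('top',210+a[0]/3.75,120+a[1]/3.75),ray('scene',190+b[0]/4.4,165+b[1]/4.4)
    s=np.linalg.lstsq(np.c_[d1,-d2],o2-o1,rcond=None)[0]; p,q=o1+s[0]*d1,o2+s[1]*d2
    return (p+q)/2,np.linalg.norm(p-q)
print('pad',tri((321,448),(439,426)),T(321,448,.068),S(439,426,.068))
print('lid',tri((401,312),(438,283)),T(401,312,.05))
print('guide near ends',tri((232,268),(222,355)),tri((445,470),(575,428)))
a,b=T(232,268,.022),T(445,470,.022);d=a-b;print('dir guide',np.degrees(np.arctan2(d[1],d[0])),np.linalg.norm(d))
a,b=T(85,318,.012),T(348,577,.012);d=a-b;print('near edge',a,b,np.degrees(np.arctan2(d[1],d[0])),np.linalg.norm(d))
a,b=T(42,240,.142),T(265,25,.142);print('housing',a,b,np.degrees(np.arctan2(*(b-a)[1::-1])),np.linalg.norm(b-a))
print('tabtop',T(505,482,.055),T(565,440,.055),S(672,293,.055))
print('head front',tri((320,262),(338,193)),tri((388,195),(375,105)))
for u in[(180,221),(184,250)]: print(onz('top',*u,.05))
```

```text
pad (array([ 0.59132112, -0.19164868,  0.05846713]), np.float64(0.000650086721412504)) [ 0.58957476 -0.1917134   0.068     ] [ 0.58478657 -0.18897301  0.068     ]
lid (array([ 0.6697404 , -0.2348846 ,  0.04802956]), np.float64(0.0017063006035482155)) [ 0.66866764 -0.23555081  0.05      ]
guide near ends (array([ 0.70641583, -0.13851594,  0.01641631]), np.float64(0.004429643774431608)) (array([ 0.58707746, -0.25880039,  0.01411555]), np.float64(0.00022955877136408685))
dir guide 44.9882715408754 0.16673568961746701
near edge [ 0.67817238 -0.05689494  0.012     ] [ 0.52803844 -0.20412683  0.012     ] 44.440857038201685 0.21027940125837694
housing [ 0.68363884 -0.05451265  0.142     ] [ 0.79766505 -0.16716508  0.142     ] -44.65276397487413 0.1602889482140712
tabtop [ 0.5720906  -0.28983658  0.055     ] [ 0.59461753 -0.32280284  0.055     ] [ 0.6044075  -0.32112812  0.055     ]
head front (array([ 0.67425143, -0.19312655,  0.13075038]), np.float64(0.0024602121409167442)) (array([ 0.70708924, -0.22861869,  0.13723432]), np.float64(0.0016625193602601584))
[0.6352358  0.04384142 0.05      ]
[0.5750409  0.03378116 0.05      ]
```

```bash
cat >> h.py <<'E'
def pr(s,t,z): return np.array([(s-t)*.70711,(s+t)*.70711,z])
def to(p,yaw=45):
    o=bot.get_obs(); Rc=R.from_euler('xyz',o['tcp_rot'],degrees=True); Rt=R.from_euler('xyz',[-90,0,yaw],degrees=True)
    print(np.round(Rc.inv().apply(np.array(p)-o['ee_pos']),4),np.round((Rc.inv()*Rt).as_rotvec(),4))
def st():
    o=bot.get_obs(); p=o['ee_pos']; print(o['time'],p,'s,t',(p[0]+p[1])*.70711,(p[1]-p[0])*.70711,o['tcp_rot'],o['wrist_force'],o['opening'],o['q'])
E
python3 - <<'E'
from h import *
to(pr(.150,-.638,.22)); print(pr(.15,-.638,0),onz('top',468,278,.02))
E
```

```text
[-0.6508  0.0224 -0.6476] [ 2.000e-04  3.856e-01 -1.000e-03]
[ 0.55720268 -0.34506968  0.        ] [ 0.51287763 -0.54457547  0.02      ]
```

```bash
r='';python3 -m crank '-0.651 0.022 -0.648 0 0.386 0;-0.651 0.022 -0.648 0 0.386 0;-0.651 0.022 -0.648 0 0.386 0;-0.651 0.022 -0.648 0 0.386 0;-0.651 0.022 -0.648 0 0.386 0;-0.651 0.022 -0.648 0 0.386 0;-0.651 0.022 -0.648 0 0.386 0;-0.651 0.022 -0.648 0 0.386 0' 1 40
python3 -c "
from h import *
st();to(pr(.150,-.638,.22))"
```

```text
time: 0.95
ee_pos: [0.3638, 0.1338, 0.2327]
tcp_rot: [-90.0, -0.0, 45.0]
wrist_force: [1.7, 0.3, 0.5]
opening: 0.0003
0.95 [0.36375464 0.13384476 0.23268101] s,t 0.3518575160399193 -0.16257157497703528 [-9.00132547e+01 -2.83736556e-02  4.50032998e+01] [1.74143631 0.32323492 0.5497791 ] 0.0003047686519231934 [ 2.02013562e+01 -1.72907292e+01 -1.13204712e+01  9.59389414e+01
 -1.29906784e-04  6.51980597e+01]
[-0.2019  0.0127 -0.4754] [0.0002 0.0001 0.0005]
```

```bash
python3 -m crank '-0.202 0.013 -0.475 0 0 0;-0.202 0.013 -0.475 0 0 0;-0.202 0.013 -0.475 0 0 0;-0.202 0.013 -0.475 0 0 0;-0.202 0.013 -0.475 0 0 0;-0.202 0.013 -0.475 0 0 0;-0.202 0.013 -0.475 0 0 0;-0.202 0.013 -0.475 0 0 0' 
python3 -c "
from h import *
st();to(pr(.150,-.638,.10))"
```

```text
time: 1.75
ee_pos: [0.5133, -0.2374, 0.2223]
tcp_rot: [-90.0, -0.0, 45.0]
wrist_force: [0.9, 0.0, 0.2]
opening: 0.0001
1.75 [ 0.51328068 -0.23737942  0.22234684] s,t 0.19509253722576433 -0.5307992613801712 [-8.99963196e+01 -4.82993001e-03  4.49543268e+01] [0.87282536 0.02269019 0.18481042] 9.686750462915226e-05 [-2.48221681e+01  6.74739433e+00  9.77560082e+00  9.30299903e+01
  5.80441156e-03  2.02235049e+01]
[-0.045   0.1223 -0.1072] [-0.0001 -0.0008  0.0001]
```

```bash
python3 -m crank '-0.045 0.02 -0.107 0 0 0;-0.045 0.02 -0.107 0 0 0;-0.045 0.02 -0.107 0 0 0;-0.045 0.06 -0.107 0 0 0;-0.045 0.1 -0.107 0 0 0;-0.045 0.122 -0.107 0 0 0;-0.045 0.122 -0.107 0 0 0'
python3 - <<'E'
from h import *
st()
a=snap('scene','s1.png')[150:310,240:400]; b=snap('top','t1.png')[130:290,260:420]
cv2.imwrite('pics/c.png',cv2.cvtColor(cv2.resize(np.hstack([a,b]),(800,400),interpolation=2),cv2.COLOR_RGB2BGR))
E
```

```text
time: 2.45
ee_pos: [0.555, -0.3416, 0.0962]
tcp_rot: [-89.6, 0.1, 45.0]
wrist_force: [-0.5, 0.2, 0.7]
opening: 0.0001
2.45 [ 0.55497527 -0.34162791  0.09619184] s,t 0.15086005007833997 -0.6339970720170325 [-89.60998047   0.09378012  44.96952266] [-0.49665048  0.18866385  0.74822493] 9.523708020636475e-05 [-3.16150319e+01  1.89378741e+01  1.02279964e+01  8.16912574e+01
 -7.31235606e-04  1.34157671e+01]
```

View pics/c.png

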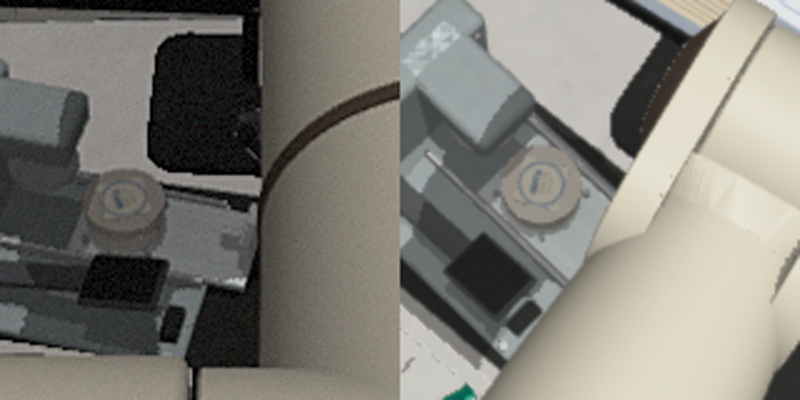

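```bash
python3 -m crank '0 0.03 -0.002 0 0 0;0 0.053 -0.002 0 0 0;0 0.053 -0.002 0 0 0;0 0.053 -0.002 0 0 0'
python3 - <<'E'
from h import *
st(); snap('wrist','w1.png')
print(proj('wrist',pr(.1974,-.638,.043)))
E
```

```text
time: 2.95
ee_pos: [0.5589, -0.3444, 0.0497]
tcp_rot: [-90.1, -0.0, 45.0]
wrist_force: [0.0, -0.7, -0.1]
opening: -0.0001
2.95 [ 0.55886855 -0.34439744  0.04969143] s,t 0.151654667738953 -0.6387084188609767 [-9.01007082e+01 -2.34700241e-02  4.49809571e+01] [ 0.047735   -0.73486148 -0.12837296] -7.840441930469209e-05 [-3.16428638e+01  1.98990464e+01  6.28533160e+00  7.62828793e+01
 -4.64877809e-04  1.33761993e+01]
[428.57968066 308.67923381]
```

View pics/w1.png

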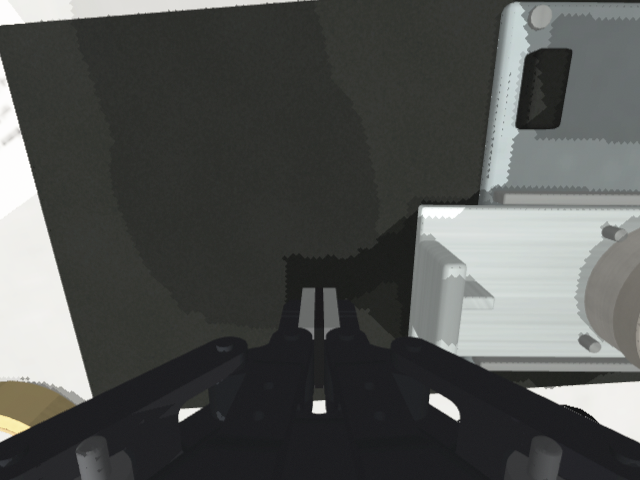

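```bash
python3 -m crank '0.015 0.003 0 0 0 0;0.025 0.003 0 0 0 0;0.03 0.003 0 0 0 0;0.035 0.003 0 0 0 0;0.04 0.003 0 0 0 0;0.045 0.003 0 0 0 0;0.05 0.003 0 0 0 0;0.05 0.003 0 0 0 0'
python3 - <<'E'
from h import *
st()
a=snap('top','t2.png'); print(proj('top',[.6697,-.2349,.048]))
E
```

```text
time: 3.8
ee_pos: [0.594, -0.3082, 0.0445]
tcp_rot: [-90.0, -0.0, 45.0]
wrist_force: [-0.0, -0.5, -0.6]
opening: 0.0003
3.8 [ 0.59403668 -0.30820141  0.04453857] s,t 0.20211698083378785 -0.6379815748628541 [-8.99909214e+01 -2.36682548e-02  4.50046723e+01] [-0.03094168 -0.48416476 -0.58130561] 0.00034497940155208605 [-2.74317981e+01  2.18742801e+01  8.26178361e+00  7.63890167e+01
  2.53045044e-02  1.75635274e+01]
[316.60679113 202.97729689]
```

Run:
```python
from h import *
b=snap('top','t3.png')[130:290,260:420];a=snap('wrist','w2.png')
cv2.imwrite('pics/d.png',cv2.cvtColor(np.hstack([cv2.resize(a[120:420,200:600],(400,300)),cv2.resize(b,(300,300),interpolation=2)]),cv2.COLOR_RGB2BGR))
```

```text
(no output)
```

View pics/d.png

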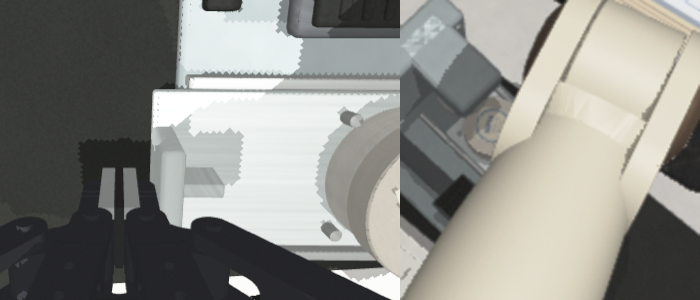

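```bash
python3 -m crank '0.005 0 0 0 0 0;0.01 0 0 0 0 0;0.014 0 0 0 0 0;0.018 0 0 0 0 0' ; python3 -m crank '0.004 0 0 0 0 0;0.007 0 0 0 0 0;0.010 0 0 0 0 0'; python3 -m crank '0.003 0 0 0 0 0;0.006 0 0 0 0 0'
```

```text
time: 4.35
ee_pos: [0.6065, -0.2958, 0.0445]
tcp_rot: [-90.0, 0.0, 45.0]
wrist_force: [-0.6, -2.4, -1.1]
opening: -0.0001
time: 4.65
ee_pos: [0.6136, -0.2888, 0.0446]
tcp_rot: [-90.0, 0.0, 45.0]
wrist_force: [-1.0, -1.6, -1.2]
opening: -0.0002
time: 4.85
ee_pos: [0.6178, -0.2846, 0.0446]
tcp_rot: [-90.0, 0.0, 45.0]
wrist_force: [-1.6, -2.1, -1.6]
opening: -0.0001
```

```bash
for i in 1; do python3 -m crank '0.003 0 0 0 0 0;0.006 0 0 0 0 0' | grep -E 'ee_pos|force'; done; python3 -m crank '0.003 0 0 0 0 0;0.005 0 0 0 0 0' | grep -E 'ee_pos|force'; python3 -c "
from h import *
st();snap('wrist','w3.png')"
```

```text
ee_pos: [0.6221, -0.2803, 0.0447]
wrist_force: [-0.2, -2.5, -1.8]
ee_pos: [0.6257, -0.2767, 0.0447]
wrist_force: [-0.8, -1.7, -1.4]
5.25 [ 0.62567509 -0.27673258  0.04467474] s,t 0.246740742207976 -0.6381014880897335 [-9.00052200e+01 -4.98991316e-03  4.49836380e+01] [-0.82984255 -1.71722462 -1.43385203] 2.8400692620345462e-05 [-2.38606465e+01  2.39281472e+01  1.09850518e+01  7.70502355e+01
  2.76967796e-03  2.11557159e+01]
```

```bash
python3 -m crank '0.002 0 0 0 0 0;0.004 0 0 0 0 0' | grep -E 'ee_pos|force'; python3 -m crank '0.002 0 0 0 0 0;0.004 0 0 0 0 0' | grep -E 'ee_pos|force'
```

```text
ee_pos: [0.6274, -0.275, 0.0447]
wrist_force: [-10.9, -10.3, 2.6]
ee_pos: [0.6276, -0.2748, 0.0447]
wrist_force: [-25.7, -22.6, 7.0]
```

View pics/w3.png

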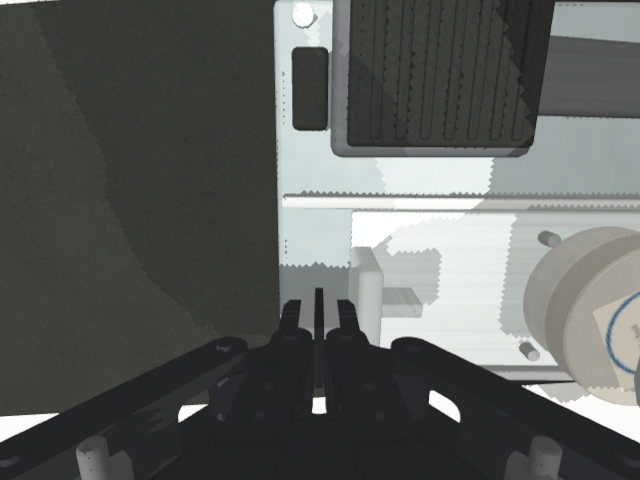

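```bash
python3 -m crank '-0.01 0 0 0 0 0;-0.03 0 0 0 0 0;-0.035 -0.02 0 0 0 0;-0.035 -0.06 0 0 0 0;-0.02 -0.09 0.02 0 0 0;0 -0.09 0.06 0 0 0;0.014 -0.09 0.087 0 0 0;0.014 -0.09 0.087 0 0 0'
python3 - <<'E'
from h import *
st(); snap('wrist','w4.png'); to(pr(.274,-.551,.1))
E
```

```text
time: 6.5
ee_pos: [0.5786, -0.1972, 0.1357]
tcp_rot: [-90.0, -0.1, 45.1]
wrist_force: [1.2, -0.4, -0.0]
opening: 0.0001
6.5 [ 0.57855714 -0.19719531  0.13568033] s,t 0.2696647654805761 -0.5485423160459667 [-9.00068455e+01 -8.71178207e-02  4.51327984e+01] [ 1.16234456 -0.37938089 -0.00378646] 9.666843751892456e-05 [-1.88549044e+01  1.25258774e+01  6.76907987e+00  8.41988436e+01
  7.52905819e-02  2.60123315e+01]
[ 0.005   0.0354 -0.001 ] [0.0008 0.0018 0.0011]
```

View pics/w4.png

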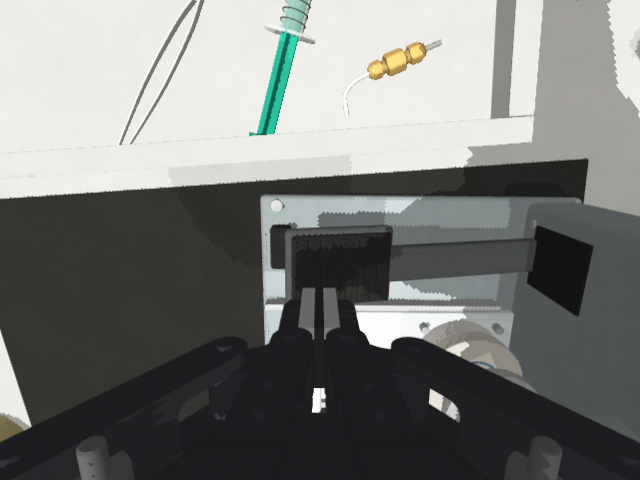

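Run:
```python
from h import *
for u in((343,266),(292,235),(391,228),(391,300)):
    p=onz('wrist',*u,.068); print(p,(p[0]+p[1])*.70711,(p[1]-p[0])*.70711)
print(proj('wrist',bot.get_obs()['ee_pos']+[0,0,-.011]))
```

```text
[ 0.59003736 -0.18886291  0.068     ] 0.28367446670688906 -0.5507681715367844
[ 0.55712938 -0.19632917  0.068     ] 0.2551254330413999 -0.532778078845347
[ 0.59278819 -0.15489393  0.068     ] 0.30963941144904394 -0.5286935052768572
[ 0.62470585 -0.18352489  0.068     ] 0.3119634699947117 -0.5715080404608627
[316.6066503  307.24744088]
```

```bash
python3 -m crank '0.009 0 -0.002 0 0 0;0.009 0.035 -0.002 0 0 0;0.009 0.05 -0.002 0 0 0;0.009 0.055 -0.002 0 0 0;0.009 0.06 -0.002 0 0 0' ;python3 -m crank '0 0.005 0 0 0 0;0 0.01 0 0 0 0;0 0.015 0 0 0 0'  | grep -E 'ee_pos|force'
```

```text
time: 7.05
ee_pos: [0.5873, -0.1954, 0.0747]
tcp_rot: [-90.0, 0.0, 44.9]
wrist_force: [-1.7, -1.0, 4.7]
opening: 0.0
ee_pos: [0.5878, -0.1954, 0.0604]
wrist_force: [-2.5, -2.3, 5.9]
```

Treadle is moving as expected (4.7 → 5.9 N); go on to the stop.

```bash
python3 -m crank '0 0.004 0 0 0 0;0 0.008 0 0 0 0'  | grep -E 'ee_pos|force';python3 -m crank '0 0.002 0 0 0 0;0 0.004 0 0 0 0'  | grep -E 'ee_pos|force'
```

```text
ee_pos: [0.5876, -0.1956, 0.0526]
wrist_force: [-4.1, -2.3, 9.1]
ee_pos: [0.5874, -0.1957, 0.0488]
wrist_force: [-4.9, -4.6, 9.0]
```

```bash
python3 -m crank '0 0.001 0 0 0 0;0 0.002 0 0 0 0'  | grep -E 'ee_pos|force';python3 -m crank '0 0.001 0 0 0 0;0 0.002 0 0 0 0'  | grep -E 'ee_pos|force'
```

```text
ee_pos: [0.5875, -0.1958, 0.0483]
wrist_force: [-9.4, -1.3, 23.8]
ee_pos: [0.5876, -0.1958, 0.0481]
wrist_force: [-15.5, 1.2, 36.5]
```

```bash
python3 -m crank '0 0 0 0 0 0;0 0 0 0 0 0;0 0 0 0 0 0;0 0 0 0 0 0;0 0 0 0 0 0;0 0 0 0 0 0'; python3 -m crank '0 -0.006 0 0 0 0;0 -0.014 0 0 0 0;0 -0.022 0 0 0 0;0 -0.03 0 0 0 0;0 -0.038 0 0 0 0;0 -0.06 0 0 0 0;0 -0.1 0 0 0 0;0 -0.1 0 0 0 0'
```

```text
time: 8.75
ee_pos: [0.5876, -0.1958, 0.0482]
tcp_rot: [-90.2, -0.0, 44.9]
wrist_force: [-13.7, 0.0, 31.0]
opening: -0.0002
time: 9.55
ee_pos: [0.5886, -0.1955, 0.1488]
tcp_rot: [-90.3, -0.1, 45.0]
wrist_force: [0.9, 0.3, 1.2]
opening: -0.0
```

```bash
python3 -m crank '-0.01 -0.05 0.01 0 0 0;-0.03 -0.1 0.31 0 0 0;-0.03 -0.1 0.31 0 0 0;-0.03 -0.1 0.31 0 0 0;-0.03 -0.1 0.31 0 0 0;-0.03 -0.1 0.31 0 0 0;-0.03 -0.1 0.31 0 0 0;-0.03 -0.1 0.31 0 0 0'
python3 - <<'E'
from h import *
st(); a=snap('scene','s5.png')[165:305,190:350]; b=snap('top','t5.png')[120:260,210:370]
cv2.imwrite('pics/e.png',cv2.cvtColor(cv2.resize(np.hstack([a,b]),(800,350),interpolation=2),cv2.COLOR_RGB2BGR))
E
```

```text
time: 10.35
ee_pos: [0.344, 0.005, 0.2451]
tcp_rot: [-90.1, -0.1, 45.1]
wrist_force: [0.8, -0.4, 1.3]
opening: -0.0004
10.35 [0.34401753 0.00495653 0.24513945] s,t 0.24676304906670382 -0.2397534223745039 [-9.00687038e+01 -7.97649030e-02  4.51081471e+01] [ 0.79586698 -0.41014458  1.27827485] -0.00036061999927725346 [ 8.20259142e-01 -2.29124594e+01 -1.39497036e+01  9.88576835e+01
  6.51597862e-03  4.57121659e+01]
```

View pics/e.png

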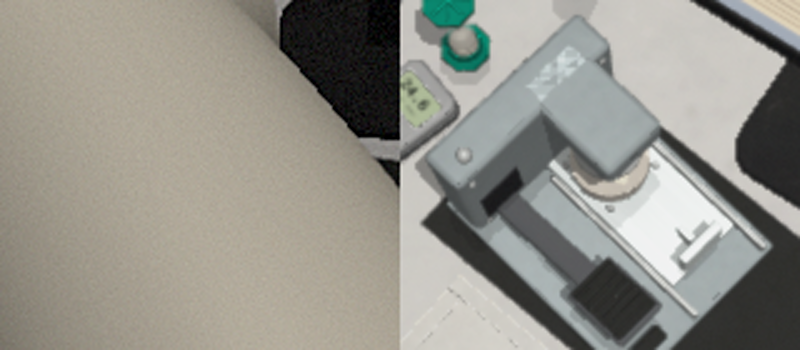

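```bash
python3 -m crank '0.25 0 0.44 0 0 0;0.25 0 0.44 0 0 0;0.25 0 0.44 0 0 0;0.25 0 0.44 0 0 0;0.25 0 0.44 0 0 0;0.25 0 0.44 0 0 0;0.25 0 0.44 0 0 0;0.25 0 0.44 0 0 0'
python3 - <<'E'
from h import *
a=snap('scene','s6.png')[165:305,190:370]; o=cv2.imread('pics/scene0.png')[165:305,190:370,::-1]
cv2.imwrite('pics/f.png',cv2.cvtColor(cv2.resize(a,(772,600),interpolation=2),cv2.COLOR_RGB2BGR))
E
```

```text
time: 11.25
ee_pos: [0.2411, 0.391, 0.2423]
tcp_rot: [-90.1, 0.1, 44.9]
wrist_force: [1.5, 0.4, 1.0]
opening: 0.0003
```

View pics/f.png

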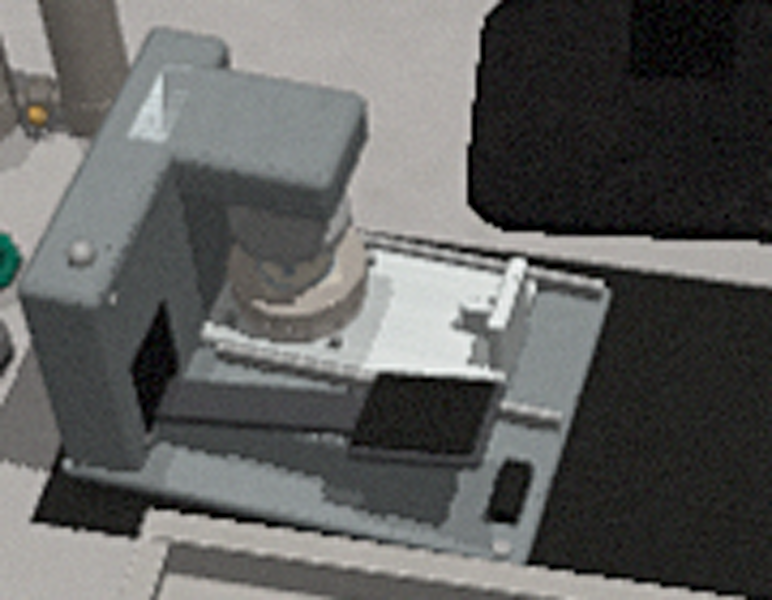

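```bash
python3 -m crank '0.25 0 0.44 0 0 0' >/dev/null; python3 -m crank '0 0 0 0 0 0;0 0 0 0 0 0;0 0 0 0 0 0'; python3 -c "
from workcell import bot
print(bot.job_done())"
```

```text
time: 11.7
ee_pos: [0.2286, 0.4366, 0.2429]
tcp_rot: [-90.0, 0.1, 44.9]
wrist_force: [-0.5, -0.0, 0.7]
opening: 0.0
the job is handed in; nothing more can be done
None
```

I closed the tin as asked and handed the job in at 11.7 s; no verdict was reported.

- **Slide:** I pushed the tab with the shut gripper. The force stayed at about 2 N while the slide moved, then rose to 34 N at the inner stop. The last picture shows the slide fully in, with the tin under the plunger.
- **Treadle:** I pressed the pad from about 5 N to its stop. The downward force rose to 36 N while the tool barely moved, after about 30 mm of travel. I held it there for about 0.8 s, then let it up in small steps and moved the arm clear.
- **Last checks:** The final pictures show the treadle back up and the tin visibly thinner than at the start, with its lid down. I judged the lid shut by eye and from the treadle reaching its stop, and did not measure it to the 1.5 mm limit. No move came near the vials, the tape roll or the tin, but I did not measure the vials and tape roll afterwards.
- **Disagreements:** None that mattered. The pad's centre from the wrist camera agreed with the first estimate to within about 3 mm. After the first push the force sensor still read about 0 N although the picture showed the slide had moved, so I relied on the later readings.

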